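Bleed the balcony watering pump and hold its start switch

TASK

Start the planter-watering pump: first bleed it by pulling the push-pull knob on top of its steel head straight up to its open stop, leaving it up for about two seconds, and pushing it fully home again. Only with the bleed knob home, turn the rotary switch on the motor's terminal box clockwise (seen from above), from off past its first two click positions to the third, the start position. That last position is sprung and drops back when let go, so finish while still holding the switch there with the gripper, and leave the brush, peg hoop and flowerpot where they lie.

Things in the scene. Friction and masses are not known exactly. Their poses are not given: they have to be found in the camera images.
- pump: Watering pump 410 mm long, fixed to the shelf. Origin on the shelf under its middle; x to its back, z up, y along it from the steel head (y -165 to -45 mm, lying cylinder 132 mm thick, top 154 mm up) to the ribbed grey motor, 108 mm thick (fan cowl ends at y 180). Pipes go down beyond the head's end (y -226) and behind it (x 114, y -115), both under 110 mm high.
- terminal_box (a point): Centre of the lid of the grey terminal box on the motor, at x 0, y 62 mm of the pump, 185 mm above the shelf. The box is 104 x 108 mm in the pump's x and y; on its lid lies a 74 mm square aluminium plate, 3 mm thick, that carries the rotary switch.
- bleed_knob: Black round knob of the bleed valve on top of the head, at x 0, y -115 mm of the pump: diameter 30 mm, from 12 to 34 mm above its origin, on an upright 9 mm stem. Origin on the stem axis, 172 mm above the shelf with the valve home (top of the 26 mm brass nut); rises with the knob, z up. Nothing stands beside it; the round head falls away below.
- bleed_grip (a point): Middle of the bleed knob's body, 23 mm above its origin (195 mm above the shelf with the valve home): the height to pinch it. Moves with the knob.
- bleed_valve (a joint): How far the bleed knob is pulled up, in m: 0 = fully home (closed; it starts here), 0.022 = open stop. A click at each end: about 7 N of pull or push gets it off or into a click, about 1 N slides it between, it snaps over the last 2 mm into each end and stays there when let go.
- switch_handle: Black switch handle, at x 0, y 62 mm of the pump: a disc of 52 mm diameter (top 8 mm above its origin) with an upright bar, 56 mm long along its x, 13 mm thick along its y, 8 to 40 mm above the origin. Origin on the turning axis, 188 mm above the shelf, z up. Its x points to the bar's end with the white pointer line; at off that is the pump's x direction.
- switch_grip (a point): On the turning axis, 30 mm above the handle's origin (218 mm above the shelf): the height to pinch the bar across its 13 mm thickness from above (fingertips reaching 19 mm below this point clear the disc). Its x axis is the handle's.
- switch (a joint): Switch angle in rad, growing clockwise from above: 0 = off (start of the job), then clicks 1, 2, 3 at 0.436, 0.873, 1.309 (25 degrees apart, strokes on the plate); hard stop at 1.36. Leaving off or 1 takes 0.08 N m, leaving 2 takes 0.17. Off, 1 and 2 stay when let go; 3 (start) is sprung, pulls back with 0.1 to 0.15 N m and returns to 2 if let go.
- brush: Red hard silicone brush, 230 mm long, lying on the shelf in front of the pump (robot side), head 75 x 52 x 28 mm at its +x end, handle 18 mm thick. Origin under the middle. Loose, 90 g; not to be disturbed.
- peg_hoop: Stainless steel peg hoop lying flat behind the pump: wire ring of 160 mm diameter with a cross wire and eight steel pegs around it (235 mm over all), 10 mm high. Origin under its centre. Loose, 120 g; not to be disturbed.
- flowerpot: Empty terracotta flowerpot, 90 mm across the rim, 80 mm high, standing in front of the pump head's free end (robot side). Origin under its centre. Loose, 220 g; not to be disturbed.

How it is judged:
On the way, in this order (a step that is already met when the one before it is completed fails the run):
1. the bleed knob is pulled up to its open stop (at least 19 of 22 mm) and stays up for 1.5 s (value of joint bleed_valve above 0.019 m), for 1.5 s.
2. the bleed knob is pushed fully home (within 2 mm) (value of joint bleed_valve below 0.002 m), for 0.2 s.
3. the gripper's fingers hold the switch in its third, start position (at least 1.2 rad) (value of joint switch above 1.2 rad and contact force between the fingers and switch_handle above 0.5 N), for 0.3 s.
At the end, for the whole second after the job is handed in: The switch is at its third, start position (1.2 to 1.45 rad) and the gripper's fingers press on its handle with more than 0.5 N, holding it against its spring; the bleed knob is home within 2 mm; brush, peg hoop and flowerpot are within 30 mm of where they were (all of step 3 and value of joint switch below 1.45 rad and value of joint bleed_valve below 0.002 m and distance of each of brush, peg_hoop, flowerpot from where it was at the start of the episode below 0.03 m); the arm keeps its last pose, push and grip.
It fails at once if the switch is turned away from off (over 0.3 rad) while the bleed valve is not home (over 4 mm up) (value of joint switch above 0.3 rad and value of joint bleed_valve above 0.004 m).
It fails at once if the brush, peg hoop or flowerpot is pushed more than 30 mm from its place (distance of any of brush, peg_hoop, flowerpot from where it was at the start of the episode above 0.03 m).
It also fails if it takes over 58 s, if anything falls off the work surface, if the arm or the gripper's body presses on something with over 40 N, if the wrist force passes 120 N, or if a joint passes its speed limit or range.

ROBOT

A 7-joint arm with a two-finger parallel gripper is mounted at the origin on the work surface. World frame = base frame: x ahead of the robot, y to its left, z up, the work surface at z = 0. Lengths are in m, angles in rad, forces in N, time in s.
With the tool pointing down it reaches from about 0.35 to 0.775 m from the base axis. Payload 3.1 kg.
Tool frame: the origin (TCP) lies at the very end of the fingers, on their centre line; the grasp point (between the pads) lies 19 mm behind it; z points along the fingers, y is the line along which they close (so a half turn about z gives the same grasp; the last joint's range is limited). The gripper opens to 85 mm and grips with 20 to 120 N. Pads are 22 mm wide; open, the fingers measure 114 mm over their backs; the gripper's body (76 mm by 85 mm) begins 54 mm behind the grasp point. The pads swing forward as they close: fully open they stand 13 mm farther back than shut.
Start: joints at [-1.361, 0.311, 0.014, 1.512, -0.004, 1.319, -0.027], TCP at [0.137, 0.533, 0.231] pointing down, gripper open.
Joint ranges: [-2.7, 2.7], [-0.3, 1.91], [-1.27, 1.3], [0.12, 2.57], [-1.44, 4.58], [0.2, 2.03], [-3.05, 3.05]. Speed limits (rad/s): [2.79, 2.79, 3.14, 3.14, 3.14, 3.14, 3.14].

INTERFACE

Orientations are given as [roll, pitch, yaw] about the fixed x, y, z axes, in that order (R = Rz(yaw) Ry(pitch) Rx(roll)).
In Python, from bench import * gives the robot as it stands. The module is installed in compiled form; this text tells all that it offers.
- The arm moves only by the tool servo_tool, never from a script. Its argument "increments" is a list that holds one entry, the list of rows, each a list of 6 numbers: the shift along the tool's x, y, z each as a share of 7.5 cm, from -1 to 1, then the turn, a rotation vector about the tool's x, y, z each as a share of 180 degrees, from -1 to 1. In form: [[[x, y, z, wx, wy, wz], ...]]. A call has 1 to 8 rows; each row shifts and turns the commanded pose from where the row before left it, along the tool's axes as they then stand; what a row does not reach is not made up. A row lasts 1/10 s, in which the tool goes at most 50 mm and 8.59 degrees, less where a joint would pass 70% of its speed; a pose out of reach is approached as far as the arm can. A call with a number of a shift or a turn outside -1 to 1 is refused whole. A call with a gripper value outside its range is refused whole. "gripper" is the closure, from 0 (fully open) to 1 (shut), set as the call begins (left out, the last holds). The fingers move at their own pace and stop on an object; the grip force is fixed at half the most. Time passes only in rows, so rows that do not move let the fingers close. It gives the time, the measured TCP pose, the force, the opening and the grip force at its end, in the units of the state.
- state(): the state, without advancing time (a new reading comes with each control period).
- capture(name): name is "side" or "top" or "wrist"; returns a dict with "color" (420x560x3 uint8, blue, green, red), "camera_matrix" (3x3 intrinsics, pixels), "origin" and "orientation" of the camera in the world; the wrist camera has in their place "T_tool_cam" (4x4, takes a point from camera to tool coordinates, whose origin is the TCP and whose axes are the flange's). Camera axes: x right, y down, z forward; pixel columns grow to the right and rows downward; lengths in m; the calibration is good to about 2 mm. A picture is of the moment at which its call begins: read the wrist's pose just before it. There is no depth.
- finish_job(): hands the job in; it is judged then, once.
The state is a dict: "t": time; "joint_pos": joint angles; "joint_velocities": joint speeds; "joint_torque": joint torques, N m; "eef_pos": TCP position; "tool_rot": TCP orientation; "contact_force": force on the tool from outside, world axes, zero at the start; "ft_torque": the same for the moment, N m; "gripper_width": finger opening in m; "gripper_force": force on a finger pad.
Only numpy, scipy, OpenCV 4.12 (cv2) and the standard library are available. Lean on these libraries where they do the work, as an engineer would, in place of code of your own. Each camera call takes 0.05 s, during which the arm holds its last target. There are 200 camera calls.

## Working session

There is one attempt and no reset: what is moved stays moved. The work goes in short steps, Python scripts to look and compute and a tool call to move; the robot and the scene stay as the last step left them, time stands still between calls to the robot, and variables do not carry over. Pictures are saved under pics/ and viewed, at most 10 in all, crops included, and the job is handed in when it is done.

Besides the shell and the picture viewer there is one more tool, called after ">>>" as name(argument=value, ...) on one line, values as JSON. servo_tool: Moves the arm, as the interface text tells. Shift numbers are shares of 7.5 cm and turn numbers shares of 180 degrees, none past 1 either way. Its arguments: {"type":"object","properties":{"increments":{"type":"array","items":{"type":"array","items":{"type":"array","items":{"type":"number","minimum":-1,"maximum":1}}}},"gripper":{"type":"number"}},"required":["increments"]}

```bash
mkdir -p pics; python3 - <<'E'
from bench import *
import cv2, numpy as np
s=state(); print({k:np.round(s[k],3) for k in s})
for n in ("top","side"):
    c=capture(n); cv2.imwrite(f"pics/{n}0.png",c["color"]); print(n,np.round(c["camera_matrix"],1).tolist(),np.round(c["origin"],3),np.round(c["orientation"],3))
c=capture("wrist");cv2.imwrite("pics/wrist0.png",c["color"]); print(c["camera_matrix"],np.round(c["T_tool_cam"],4))
E
```

```text
{'t': np.float64(0.0), 'joint_pos': array([-1.361,  0.312,  0.014,  1.513, -0.004,  1.319, -0.027]), 'joint_velocities': array([-0.   ,  0.001,  0.003,  0.001,  0.   , -0.   , -0.001]), 'joint_torque': array([-0.0000e+00, -3.7992e+01,  1.4600e-01, -2.3058e+01,  1.2000e-02,
        1.4000e-02, -0.0000e+00]), 'eef_pos': array([0.137, 0.532, 0.23 ]), 'tool_rot': array([-3.139,  0.   ,  2.89 ]), 'contact_force': array([ 0.851, -0.079, -0.823]), 'ft_torque': array([-0.051,  0.004, -0.016]), 'gripper_force': np.float64(0.0), 'gripper_width': np.float64(0.085)}
top [[385.1, 0.0, 280.8], [0.0, 385.1, 206.5], [0.0, 0.0, 1.0]] [ 0.515 -0.052  1.018] [-3.017e+00  3.000e-03 -1.550e+00]
side [[483.6, 0.0, 286.2], [0.0, 483.6, 207.9], [0.0, 0.0, 1.0]] [-0.011 -0.644  0.772] [-2.196  0.005 -0.793]
[[376.42933649   0.         284.15256747]
 [  0.         376.42933649 213.27142818]
 [  0.           0.           1.        ]] [[-7.000e-04 -9.603e-01 -2.789e-01  7.190e-02]
 [ 1.000e+00 -6.000e-04 -2.000e-04  2.000e-04]
 [ 1.000e-04 -2.789e-01  9.603e-01 -1.434e-01]
 [ 0.000e+00  0.000e+00  0.000e+00  1.000e+00]]
```

View pics/top0.png

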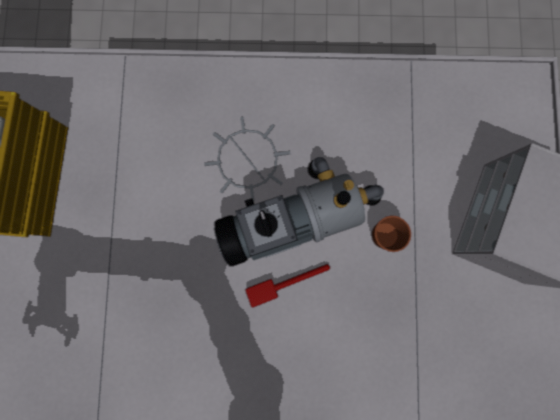

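View pics/side0.png

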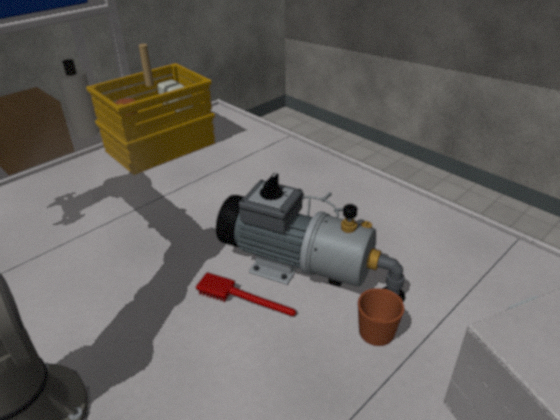

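The top view shows the switch handle near pixel (265,222) and the black knob at (343,199). In the side view they are at about (272,187) and (350,211). The pot sits at (392,234) in the top view, the brush in front of the pump, and the hoop behind it.

```bash
cat > h.py <<'E'
import numpy as np, cv2
from scipy.spatial.transform import Rotation as R
def ray(K,o,Rm,u,v):
    d=Rm@np.linalg.inv(K)@np.array([u,v,1.]); return np.array(o),d/np.linalg.norm(d)
def onz(o,d,z): return o+d*(z-o[2])/d[2]
def rot(rpy): return R.from_euler('xyz',rpy).as_matrix()
def tri(a,b):
    A=sum(np.eye(3)-np.outer(d,d) for o,d in (a,b)); B=sum((np.eye(3)-np.outer(d,d))@o for o,d in (a,b))
    return np.linalg.solve(A,B)
def blobs(img,roi,thr=45,mina=20):
    x0,y0,x1,y1=roi; m=(img[y0:y1,x0:x1].max(2)<thr).astype(np.uint8)
    n,l,st,c=cv2.connectedComponentsWithStats(m)
    return [(st[i].tolist(),(c[i]+[x0,y0]).round(1).tolist()) for i in range(1,n) if st[i][4]>=mina]
E
python3 - <<'E'
from h import *
from bench import *
r={}
for n,k in (("top",((330,185,358,212),(248,205,285,242))),("side",((338,200,362,222),(255,170,292,200)))):
    c=capture(n)
    for roi in k: 
        b=blobs(c["color"],roi); print(n,b)
        p=max(b,key=lambda b:b[0][4])[1]; r.setdefault(n,[]).append(ray(c["camera_matrix"],c["origin"],rot(c["orientation"]),*p))
for i,z in ((0,.2),(1,.21)): print([onz(*r[n][i],z).round(4) for n in r], tri(r["top"][i],r["side"][i]).round(4))
k=onz(*r["top"][0],.2); s=onz(*r["top"][1],.21); d=s-k; print("dist",np.linalg.norm(d[:2]),"yaw",np.arctan2(-d[0],d[1]))
im=capture("top")["color"][140:290,200:400]
cv2.imwrite("pics/crop0.png",cv2.resize(im,None,fx=4,fy=4,interpolation=cv2.INTER_CUBIC))
E
```

```text
top [([7, 6, 13, 14, 147], [342.9, 197.2])]
top [([7, 5, 22, 26, 390], [265.7, 224.3])]
side [([5, 5, 13, 15, 146], [349.5, 211.5])]
side [([5, 5, 23, 25, 353], [271.5, 188.9])]
[array([ 0.6404, -0.1807,  0.2   ]), array([ 0.6312, -0.1852,  0.2   ])] [ 0.6402 -0.1806  0.1932]
[array([ 0.578 , -0.0169,  0.21  ]), array([ 0.569 , -0.0255,  0.21  ])] [ 0.5783 -0.0162  0.2014]
dist 0.1752619414640892 yaw 0.36398423945560665
```

View pics/crop0.png

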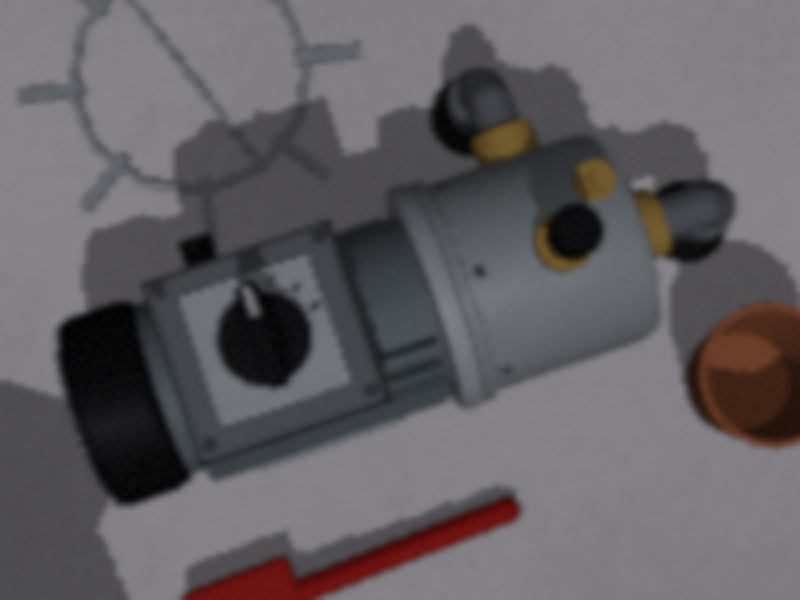

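The crop shows the knob at full-image (343,197) and the bar's white pointer toward the pump's back (off). The triangulated heights (0.193, 0.201) and the 175 mm spacing match the given sizes. I'll rise and turn first, then travel.

>>> servo_tool(increments=[[[0,0,-0.3,0,0,-0.039],[0,0,-0.3,0,0,-0.039],[0,0,-0.3,0,0,-0.039],[0,0,-0.3,0,0,-0.039],[0,0,0,0,0,-0.039],[0,0,0,0,0,0]]], gripper=0)

```text
t: 0.9
eef_pos: [0.1371, 0.533, 0.3221]
tool_rot: [3.14, 0.001, -2.781]
contact_force: [-0.1, 1.1, -1.1]
gripper_width: 0.0856
gripper_force: 0.0
```

```bash
cat >> h.py <<'E'
def delta(s,target):
    "shares along tool axes from current pose to world target"
    return (rot(s["tool_rot"]).T@(np.array(target)-s["eef_pos"])/0.075).round(3)
E
python3 - <<'E'
from h import *
from bench import *
s=state(); print(s["eef_pos"].round(4),s["tool_rot"].round(3),delta(s,[.60,-.13,.30]))
E
```

```text
[0.1371 0.533  0.3221] [ 3.140e+00  1.000e-03 -2.781e+00] [ -2.656 -10.45    0.281]
```

>>> servo_tool(increments=[[[-0.14,-0.55,0,0,0,0],[-0.14,-0.55,0,0,0,0],[-0.14,-0.55,0,0,0,0],[-0.14,-0.55,0,0,0,0],[-0.14,-0.55,0,0,0,0],[-0.14,-0.55,0,0,0,0],[-0.14,-0.55,0,0,0,0],[-0.14,-0.55,0,0,0,0]]])

```text
t: 1.7
eef_pos: [0.3325, 0.2517, 0.3207]
tool_rot: [-3.142, -0.001, -2.784]
contact_force: [0.7, 0.5, -0.9]
gripper_width: 0.0854
gripper_force: 0.0
```

>>> servo_tool(increments=[[[-0.14,-0.55,0,0,0,0],[-0.14,-0.55,0,0,0,0],[-0.14,-0.55,0,0,0,0],[-0.14,-0.55,0,0,0,0],[-0.14,-0.55,0,0,0,0],[-0.14,-0.55,0,0,0,0],[-0.14,-0.55,0,0,0,0],[0,0,0,0,0,0]]])

```text
t: 2.5
eef_pos: [0.5042, 0.0019, 0.3203]
tool_rot: [-3.136, -0.002, -2.796]
contact_force: [0.0, -0.5, 0.5]
gripper_width: 0.0856
gripper_force: 0.0
```

```bash
python3 - <<'E'
from h import *
from bench import *
s=state(); c=capture("wrist"); cv2.imwrite("pics/w1.png",c["color"])
np.savez("w1.npz",img=c["color"],K=c["camera_matrix"],T=c["T_tool_cam"],p=s["eef_pos"],r=s["tool_rot"])
print(s["t"],s["eef_pos"].round(4),s["tool_rot"].round(3),s["joint_pos"].round(2))
E
```

```text
2.5 [0.5042 0.0019 0.3203] [-3.136e+00 -2.000e-03 -2.796e+00] [-0.48  0.19  0.54  1.47 -0.09  1.5   1.97]
```

View pics/w1.png

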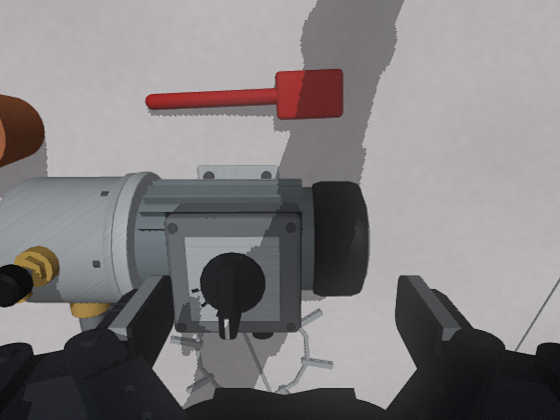

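The wrist view shows the switch disc at about (233,281) with the bar down to (229,338). The box lid edges run level at row 213 from column 165 to 301, and the knob is at the left edge (14,286).

```bash
cat >> h.py <<'E'
def wray(d,u,v):
    Rt=rot(d["r"]); T=d["T"]; return ray(d["K"],d["p"]+Rt@T[:3,3],Rt@T[:3,:3],u,v)
E
python3 - <<'E'
from h import *
d=np.load("w1.npz"); im=d["img"]; g=im.max(2)
m=np.zeros_like(g); m[245:275,190:276]=(g[245:275,190:276]<60)*255
c=max(cv2.findContours(m,cv2.RETR_EXTERNAL,cv2.CHAIN_APPROX_NONE)[0],key=cv2.contourArea)[:,0]
c=c[(c[:,1]<273)]; P=np.array([onz(*wray(d,*q),.196) for q in c.astype(float)])[:,:2]
A=np.c_[2*P,np.ones(len(P))]; x=np.linalg.lstsq(A,(P**2).sum(1),rcond=None)[0]
print("disc",x[:2],"R",np.sqrt(x[2]+x[0]**2+x[1]**2))
def edge(col0,col1,row0,row1):
    # vertical-gradient peak per column
    G=np.abs(cv2.Sobel(cv2.GaussianBlur(g,(3,3),0),cv2.CV_32F,0,1))[row0:row1,col0:col1]
    return np.arange(col0,col1),G.argmax(0)+row0
for nm,a,z in (("plate",(192,276,231,243),.188),("box",(175,295,205,218),.185)):
    u,v=edge(*a); W=np.array([onz(*wray(d,*q),z) for q in zip(u.astype(float),v.astype(float))])
    l=cv2.fitLine(W[:,:2].astype(np.float32),cv2.DIST_HUBER,0,.001,.001).ravel(); 
    l=l if l[1]>0 else np.r_[-l[:2],l[2:]]; print(nm,"yaw",np.arctan2(-l[0],l[1]),l, v[::20])
m=(g<45).astype(np.uint8); print(blobs(im,(0,258,36,308),45), "knob",onz(*wray(d,14,287),.2))
E
```

```text
disc [ 0.57613856 -0.01487812] R 0.024727730853946497
plate yaw 0.34720904 [-0.34027472  0.94032604  0.54555583 -0.03213247] [237 237 237 237 236]
box yaw 0.32188052 [-0.3163511   0.9486422   0.5232833  -0.02744409] [211 211 211 211 213 211]
[([0, 6, 33, 43, 1091], [13.7, 284.1])] knob [ 0.6359226  -0.17356033  0.2       ]
```

```bash
python3 - <<'E'
from h import *
from bench import *
print(delta(state(),[.638,-.1805,.275]))
E
```

```text
[-0.837 -2.95   0.606]
```

>>> servo_tool(increments=[[[-0.14,-0.492,0.05,0,0,0],[-0.14,-0.492,0.05,0,0,0],[-0.14,-0.492,0.1,0,0,0],[-0.14,-0.492,0.1,0,0,0],[-0.14,-0.492,0.15,0,0,0],[-0.14,-0.492,0.15,0,0,0],[0,0,0,0,0,0],[0,0,0,0,0,0]]])

```text
t: 3.35
eef_pos: [0.6396, -0.1744, 0.2745]
tool_rot: [3.139, -0.002, -2.782]
contact_force: [-0.5, 1.1, 1.0]
gripper_width: 0.0856
gripper_force: 0.0
```

```bash
python3 - <<'E'
from h import *
from bench import *
s=state(); c=capture("wrist"); cv2.imwrite("pics/w2.png",c["color"])
d=dict(img=c["color"],K=c["camera_matrix"],T=c["T_tool_cam"],p=s["eef_pos"],r=s["tool_rot"]); np.savez("w2.npz",**d)
print(s["t"],s["eef_pos"].round(4),s["tool_rot"].round(3))
# predicted pixel of knob
Rt=rot(d["r"])
q=Rt.T@(np.array([.638,-.1805,.206])-d["p"]); q=d["T"][:3,:3].T@(q-d["T"][:3,3]); print((d["K"]@q/q[2])[:2])
E
```

```text
3.35 [ 0.6396 -0.1744  0.2745] [ 3.139e+00 -2.000e-03 -2.782e+00]
[273.90106159 223.96460045]
```

View pics/w2.png

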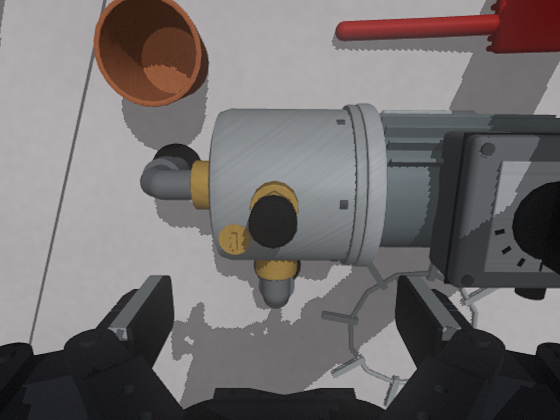

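The knob's dark disc is centred at about (273,221), within about 3 px of the prediction (274,224), so the knob position holds. Descending around it.

```bash
python3 - <<'E'
from h import *
from bench import *
print(delta(state(),[.638,-.1805,.175]))
E
```

```text
[ 0.057 -0.084  1.344]
```

>>> servo_tool(increments=[[[0.03,-0.042,0.2,0,0,0],[0.03,-0.042,0.2,0,0,0],[0,0,0.2,0,0,0],[0,0,0.2,0,0,0],[0,0,0.2,0,0,0],[0,0,0.2,0,0,0],[0,0,0.14,0,0,0],[0,0,0,0,0,0]]])

```text
t: 4.2
eef_pos: [0.6373, -0.1803, 0.175]
tool_rot: [3.139, -0.001, -2.779]
contact_force: [0.9, 0.2, -0.2]
gripper_width: 0.0857
gripper_force: 0.0
```

>>> servo_tool(increments=[[[0,0,0,0,0,0],[0,0,0,0,0,0],[0,0,0,0,0,0],[0,0,0,0,0,0],[0,0,0,0,0,0],[0,0,0,0,0,0],[0,0,0,0,0,0],[0,0,0,0,0,0]]], gripper=1)

```text
t: 5.0
eef_pos: [0.638, -0.1823, 0.1769]
tool_rot: [3.141, 0.001, -2.78]
contact_force: [-2.9, 1.5, 5.4]
gripper_width: 0.0281
gripper_force: 59.0
```

>>> servo_tool(increments=[[[0,0,-0.06,0,0,0],[0,0,-0.06,0,0,0],[0,0,-0.06,0,0,0],[0,0,-0.06,0,0,0],[0,0,-0.06,0,0,0],[0,0,-0.04,0,0,0],[0,0,0,0,0,0],[0,0,0,0,0,0]]])

```text
t: 5.8
eef_pos: [0.6378, -0.1824, 0.1993]
tool_rot: [3.14, -0.001, -2.78]
contact_force: [3.8, 0.9, -15.0]
gripper_width: 0.0277
gripper_force: 62.3
```

```bash
python3 - <<'E'
from h import *
from bench import *
s=state(); print(s["eef_pos"].round(4),s["contact_force"].round(1),s["gripper_width"])
c=capture("side"); cv2.imwrite("pics/s1.png",cv2.resize(c["color"][150:270,260:420],None,fx=4,fy=4))
E
```

```text
[ 0.6378 -0.1824  0.1993] [  3.8   0.9 -15. ] 0.027671035158195377
```

View pics/s1.png

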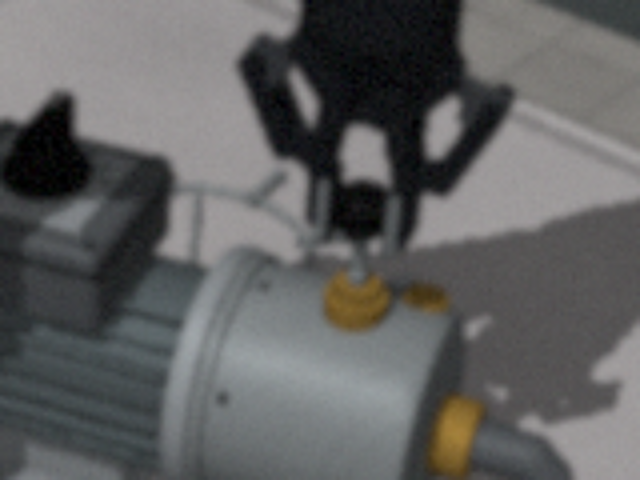

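The crop shows the knob gripped and clear of the nut, with the stem visible around (358,262). The 15 N downward reaction says it is at the open stop. Holding it there.

>>> servo_tool(increments=[[[0,0,0,0,0,0],[0,0,0,0,0,0],[0,0,0,0,0,0],[0,0,0,0,0,0],[0,0,0,0,0,0],[0,0,0,0,0,0],[0,0,0,0,0,0],[0,0,0,0,0,0]]])

```text
t: 6.65
eef_pos: [0.6378, -0.1823, 0.1993]
tool_rot: [3.14, -0.001, -2.78]
contact_force: [5.4, 0.8, -17.3]
gripper_width: 0.0281
gripper_force: 62.1
```

>>> servo_tool(increments=[[[0,0,0,0,0,0],[0,0,0,0,0,0],[0,0,0,0,0,0],[0,0,0,0,0,0],[0,0,0,0,0,0],[0,0,0,0,0,0],[0,0,0,0,0,0],[0,0,0,0,0,0]]])

```text
t: 7.45
eef_pos: [0.6378, -0.1824, 0.1993]
tool_rot: [3.14, -0.001, -2.78]
contact_force: [5.2, 0.9, -17.8]
gripper_width: 0.0277
gripper_force: 62.1
```

>>> servo_tool(increments=[[[0,0,0,0,0,0],[0,0,0,0,0,0],[0,0,0,0,0,0],[0,0,0,0,0,0],[0,0,0,0,0,0],[0,0,0,0,0,0],[0,0,0,0,0,0],[0,0,0,0,0,0]]])

```text
t: 8.25
eef_pos: [0.6378, -0.1823, 0.1993]
tool_rot: [3.14, -0.001, -2.78]
contact_force: [4.7, 1.1, -17.7]
gripper_width: 0.028
gripper_force: 62.1
```

>>> servo_tool(increments=[[[0,0,0.06,0,0,0],[0,0,0.06,0,0,0],[0,0,0.06,0,0,0],[0,0,0.06,0,0,0],[0,0,0.06,0,0,0],[0,0,0.04,0,0,0],[0,0,0,0,0,0],[0,0,0,0,0,0]]])

```text
t: 9.05
eef_pos: [0.638, -0.1824, 0.177]
tool_rot: [3.141, 0.001, -2.78]
contact_force: [-2.1, 5.2, 0.9]
gripper_width: 0.0275
gripper_force: 63.8
```

>>> servo_tool(increments=[[[0,0,0.02,0,0,0],[0,0,0.02,0,0,0],[0,0,0,0,0,0],[0,0,0,0,0,0],[0,0,0,0,0,0]]])

```text
t: 9.55
eef_pos: [0.6381, -0.1824, 0.1769]
tool_rot: [3.141, 0.003, -2.78]
contact_force: [-5.4, 5.6, 10.2]
gripper_width: 0.0277
gripper_force: 64.8
```

Hard at home. The push rose to 10 N with no further travel. Opening and rising.

>>> servo_tool(increments=[[[0,0,0,0,0,0],[0,0,0,0,0,0],[0,0,0,0,0,0],[0,0,0,0,0,0],[0,0,0,0,0,0],[0,0,0,0,0,0],[0,0,0,0,0,0]]], gripper=0)

```text
t: 10.25
eef_pos: [0.638, -0.1831, 0.1727]
tool_rot: [-3.142, -0.0, -2.781]
contact_force: [0.0, 0.1, 0.1]
gripper_width: 0.0853
gripper_force: 0.0
```

>>> servo_tool(increments=[[[0,0,-0.25,0,0,0],[0,0,-0.25,0,0,0],[0,0,-0.25,0,0,0],[0,0,-0.25,0,0,0],[0,0,-0.25,0,0,0],[0,0,-0.25,0,0,0],[0,0,0,0,0,0]]])

```text
t: 10.95
eef_pos: [0.6392, -0.1839, 0.2885]
tool_rot: [-3.137, 0.005, -2.78]
contact_force: [-1.0, -0.9, 0.7]
gripper_width: 0.0854
gripper_force: 0.0
```

```bash
python3 - <<'E'
from h import *
from bench import *
s=state(); r=[]
for n,roi in (("side",(338,185,362,222)),):
    c=capture(n); b=blobs(c["color"],roi); print(b)
c=capture("side"); cv2.imwrite("pics/s2.png",cv2.resize(c["color"][150:270,230:420],None,fx=3,fy=3))
print(s["t"],s["eef_pos"].round(4),delta(s,[.576,-.015,.28]),delta(s,[.576,-.015,.20]))
E
```

```text
[([5, 20, 14, 14, 161], [349.7, 211.6])]
10.95 [ 0.6392 -0.1839  0.2885] [-0.006  2.405  0.103] [-1.00e-03  2.41e+00  1.17e+00]
```

View pics/s2.png

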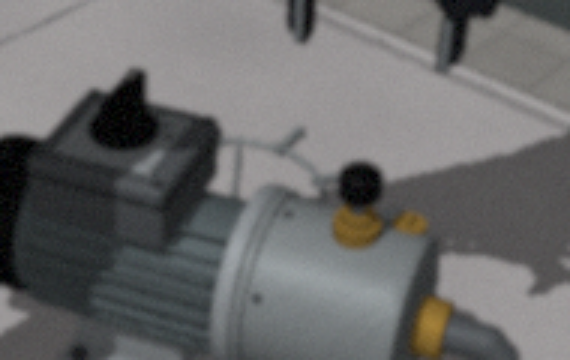

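The knob is back home: its side-view blob is at (349.7,211.6) against (349.5,211.5) at the start. Now to the switch.

>>> servo_tool(increments=[[[0,0.48,0,0,0,0],[0,0.48,0,0,0,0],[0,0.48,0,0,0,0],[0,0.48,0,0,0,0],[0,0.49,0,0,0,0],[0,0,0,0,0,0],[0,0,0,0,0,0]]])

```text
t: 11.75
eef_pos: [0.5733, -0.0124, 0.2839]
tool_rot: [3.141, -0.002, -2.778]
contact_force: [-0.1, -1.0, 0.3]
gripper_width: 0.0854
gripper_force: 0.0
```

```bash
python3 - <<'E'
from h import *
from bench import *
s=state(); c=capture("wrist"); cv2.imwrite("pics/w3.png",c["color"])
d=dict(img=c["color"],K=c["camera_matrix"],T=c["T_tool_cam"],p=s["eef_pos"],r=s["tool_rot"]); np.savez("w3.npz",**d)
print(s["t"],s["eef_pos"].round(4),s["tool_rot"].round(3))
Rt=rot(d["r"])
for z in (.196,.228):
  q=Rt.T@(np.array([.576,-.015,z])-d["p"]); q=d["T"][:3,:3].T@(q-d["T"][:3,3]); print((d["K"]@q/q[2])[:2])
E
```

```text
11.75 [ 0.5733 -0.0124  0.2839] [ 3.141e+00 -2.000e-03 -2.778e+00]
[277.7613088  222.49386536]
[276.89519979 239.56546779]
```

View pics/w3.png

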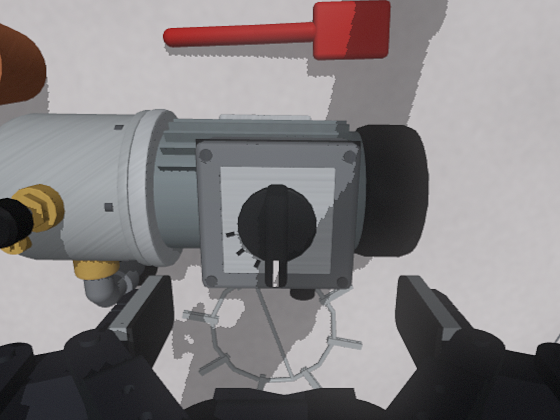

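The disc spans columns 238–317 and rows 184–262, centre (277.5,223), matching the prediction (277.8,222.5). The bar stands vertical at column 277, aligned with the pads. Descending.

>>> servo_tool(increments=[[[-0.02,-0.045,0.17,0,0,0],[0,0,0.17,0,0,0],[0,0,0.17,0,0,0],[0,0,0.17,0,0,0],[0,0,0.17,0,0,0],[0,0,0.16,0,0,0],[0,0,0,0,0,0],[0,0,0,0,0,0]]])

```text
t: 12.6
eef_pos: [0.5767, -0.0164, 0.2094]
tool_rot: [3.142, -0.0, -2.781]
contact_force: [0.4, 0.8, -0.6]
gripper_width: 0.0856
gripper_force: 0.0
```

>>> servo_tool(increments=[[[0,0.02,0.06,0,0,0],[0,0,0.05,0,0,0],[0,0,0,0,0,0],[0,0,0,0,0,0]]])

```text
t: 13.0
eef_pos: [0.5763, -0.0151, 0.2014]
tool_rot: [-3.142, 0.0, -2.781]
contact_force: [0.0, -0.4, 0.1]
gripper_width: 0.0855
gripper_force: 0.0
```

>>> servo_tool(increments=[[[0,0,0,0,0,0],[0,0,0,0,0,0],[0,0,0,0,0,0],[0,0,0,0,0,0],[0,0,0,0,0,0],[0,0,0,0,0,0],[0,0,0,0,0,0],[0,0,0,0,0,0]]], gripper=1)

```text
t: 13.8
eef_pos: [0.5766, -0.0161, 0.2016]
tool_rot: [-3.14, 0.001, -2.782]
contact_force: [1.7, -2.4, -0.2]
gripper_width: 0.0118
gripper_force: 61.0
```

```bash
python3 -c "
from bench import *
s=state();print(s['joint_pos'].round(3),s['eef_pos'].round(4),s['contact_force'].round(1),s['ft_torque'].round(2))"
```

```text
[-0.402  0.417  0.566  1.503 -0.227  1.287  2.118] [ 0.5766 -0.0161  0.2016] [ 1.7 -2.4 -0.2] [-0.37 -0.26 -0.29]
```

>>> servo_tool(increments=[[[0,0,0,0,0,0.025],[0,0,0,0,0,0.025],[0,0,0,0,0,0.025],[0,0,0,0,0,0.025],[0,0,0,0,0,0.025],[0,0,0,0,0,0.025],[0,0,0,0,0,0.025],[0,0,0,0,0,0.025]]])

```text
t: 14.6
eef_pos: [0.5766, -0.0144, 0.2016]
tool_rot: [3.141, 0.001, 2.872]
contact_force: [0.6, 0.1, 1.4]
gripper_width: 0.0117
gripper_force: 61.1
```

>>> servo_tool(increments=[[[0,0,0,0,0,0.03],[0,0,0,0,0,0.03],[0,0,0,0,0,0.03],[0,0,0,0,0,0.03],[0,0,0,0,0,0.03],[0,0,0,0,0,0.03],[0,0,0,0,0,0.03],[0,0,0,0,0,0]]])

```text
t: 15.4
eef_pos: [0.5776, -0.013, 0.2016]
tool_rot: [3.138, 0.0, 2.217]
contact_force: [3.5, 2.4, 0.7]
gripper_width: 0.0119
gripper_force: 60.8
```

>>> servo_tool(increments=[[[0,0,0,0,0,0.012],[0,0,0,0,0,0],[0,0,0,0,0,0],[0,0,0,0,0,0]]])

```text
t: 15.8
eef_pos: [0.5777, -0.0129, 0.2016]
tool_rot: [3.138, -0.0, 2.181]
contact_force: [5.5, 2.9, 0.6]
gripper_width: 0.0118
gripper_force: 60.9
```

```bash
python3 - <<'E'
from h import *
from bench import *
s=state(); print(s["t"],s["eef_pos"].round(4),s["tool_rot"].round(3),s["contact_force"].round(1),s["ft_torque"].round(2),"turned",(3.502-s["tool_rot"][2]))
c=capture("wrist"); cv2.imwrite("pics/w4.png",c["color"])
E
```

```text
15.8 [ 0.5777 -0.0129  0.2016] [ 3.138 -0.     2.181] [5.5 2.9 0.6] [ 0.74 -1.23  0.07] turned 1.320822039967842
```

View pics/w4.png

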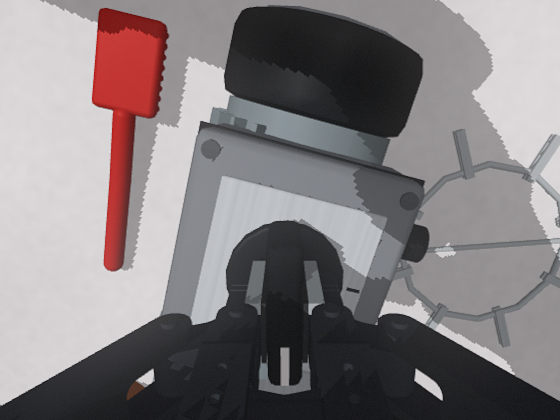

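The bar is clamped upright between the pads (column 285), and the box edge lies about 14° off, so the switch has turned about 75–76°, which is position 3. I'll hold briefly and hand in.

>>> servo_tool(increments=[[[0,0,0,0,0,0],[0,0,0,0,0,0],[0,0,0,0,0,0],[0,0,0,0,0,0],[0,0,0,0,0,0]]])

```text
t: 16.35
eef_pos: [0.5777, -0.0129, 0.2016]
tool_rot: [3.138, -0.0, 2.181]
contact_force: [4.8, 2.8, 0.6]
gripper_width: 0.0118
gripper_force: 60.9
```

```bash
python3 -c "
from bench import *
print(finish_job())"
```

```text
the job is handed in; nothing more can be done
None
```

I bled the pump (knob up to its stop for over 2 s, then pushed home) and handed the job in at about 16 s with the gripper holding the switch at the start position, turned about 1.32 rad by the wrist's rotation; the brush, hoop and pot were never touched, and the hand-in returned no verdict.

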